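# Brush out the bore of a clamped cylinder housing

## Task

Clean the cylinder housing that stands in the fixture: press the fixture's sprung hold-down lever right down until its detent holds it there by itself, then take the long brush from its rack and brush the bore, going down to the bottom at least three times and drawing the brush up between strokes until at least half of the bristles show above the mouth. Then hang the brush back upright in its fork and let go, leaving the housing in its nest with the lever still latched, and without disturbing the other things on the bench.

Things in the scene. Friction and masses are not known exactly. Their poses are not given: they have to be found in the camera images.
- lever (a joint): hold-down lever: steel yoke hinged at the fixture's +y end, black paddle at its free end (fixture's -y). 0 = sprung up (0.6 rad above level), grows when pressed, 0.6 = level, at its stop. Needs 4 to 12 N at the paddle; beyond about 0.52 the detent holds it, before that it springs back. Level, it spans 100 to 110 mm above the bench, 3 mm over the flange; 52 mm free between its bars.
- lever_pad (a point): centre of the top of the black paddle (50 mm wide, 45 mm along the lever), 176 mm from the hinge axis; moves with the lever (about 0.21 m above the bench when up, 0.112 m when level). Its x axis is along the hinge, its y axis along the lever towards the hinge.
- lever_hinge (a point): middle of the lever's hinge axis, 105 mm above the bench; its x axis is the hinge axis (positive turn presses down)
- fixture: dark steel cleaning fixture fixed to the bench: plate 130 (x) by 200 (y) by 12 mm, a nest ring in the middle (inside 59 mm, 12 mm tall), hinge posts at its +y end. Origin under the plate's centre, which is on the nest's axis.
- nest (a point): centre of the nest on top of the fixture's plate (12 mm above the bench), where the housing's underside rests
- housing: grey aluminium cup-shaped cylinder housing, 85 mm tall: body 55 mm in diameter, flange 72 mm in diameter and 8 mm thick at the top, blind bore 40 mm in diameter and 77 mm deep (bore floor 8 mm above its underside); stands loose, mouth up, in the fixture's nest, flange top 97 mm above the bench. Origin: centre of its underside, z up along the bore.
- bore_mouth (a point): centre of the housing's mouth, level with its top (85 mm above its underside)
- brush: long bottle brush, 226 mm, 90 g, hanging handle up. Origin: its lower end; z towards the handle. From the lower end: bristles at 4 to 50 mm (35 mm across, stiff core 28 mm), steel stem 6 mm across, steel collar disc at 135 to 141 mm (40 mm across), round wooden handle 22 mm across from 141 to 226 mm.
- brush_collar (a point): centre of the underside of the brush's collar, 135 mm above its lower end; the collar rests on the rack's fork
- brush_grip (a point): point on the brush's axis half way up the handle, 188 mm above its lower end: a good place to grip
- rack: brush rack fixed to the bench: foot 130 by 90 by 12 mm, post at its +x side, level fork reaching to -x, top 160 mm above the bench: two prongs 15 mm wide, 8 mm thick, slot of 16 mm between, open to the rack's -x (prong ends at x -28 mm, slot ends at +12 mm). Origin on the bench under the hanging place. Bristles do not pass the slot: lift the collar off the fork, leave by the open end.
- rack_hang (a point): hanging place: middle of the slot, level with the fork's top, where the centre of the collar's underside rests
- spare: another grey aluminium cup-shaped cylinder housing, 85 mm tall: body 55 mm in diameter, flange 72 mm in diameter and 8 mm thick at the top, blind bore 40 mm in diameter and 77 mm deep (bore floor 8 mm above its underside), standing on the bench by itself; not to be used. Origin: centre of its underside.
- can: grey plastic bottle, 60 mm across, 150 mm tall, standing; bystander. Origin: centre of its underside.
- mug: white mug, 80 mm across, 90 mm tall; bystander. Origin: centre of its underside.
- blockgauge: aluminium block 60 by 90 by 45 mm; bystander. Origin: centre of its underside.
- spanner: steel spanner lying flat on the bench; bystander. Origin at its middle, x along it.

How it is judged:
By the outcome, as a careful person would: the job done as asked, in the order asked, and still so for the second after the job is handed in, with the robot touching nothing.
It also fails if it takes over 70 s, if anything falls off the work surface, if the arm or the gripper's body presses on something with over 40 N, if the wrist force passes 120 N, or if a joint passes its speed limit or range.

## Robot

A 6-joint arm with a two-finger parallel gripper is mounted at the origin on the work surface. World frame = base frame: x ahead of the robot, y to its left, z up, the work surface at z = 0. Lengths are in m, angles in rad, forces in N, time in s.
With the tool pointing down it reaches from about 0.425 to 0.925 m from the base axis. Payload 12.5 kg.
Tool frame: the origin (TCP) lies on the front face of the gripper's body, between the roots of the fingers; the fingertips stand 73 mm ahead of it and the grasp point (between the pads) lies 54 mm ahead of it (ctrl.finger_overhang is the distance from the TCP to the fingertips, in m); z points along the fingers, y is the line along which they close (so a half turn about z gives the same grasp; the last joint's range is limited). The gripper opens to 85 mm and grips with 20 to 120 N. Pads are 22 mm wide; open, the fingers measure 114 mm over their backs; the gripper's body (76 mm by 85 mm) begins 54 mm behind the grasp point. The pads swing forward as they close: fully open they stand 13 mm farther back than shut.
Start: joints at [0.995, 0.491, 1.559, -0, 1.092, -0.106], TCP at [0.283, 0.557, 0.304] pointing down, gripper open.
Joint ranges: [-3.1, 3.1], [-0.84, 2.19], [0.05, 2.79], [-1.13, 4.28], [0.06, 2.93], [-2.69, 2.69]. Speed limits (rad/s): [2.22, 2.22, 2.79, 3.14, 3.14, 3.14].

## Interface

Orientations are given as a rotation vector (axis times angle).
In Python, from cell import ctrl gives the robot as it stands. Calls block until the motion is done:
- ctrl.movep(position, orientation): joint-space move of the TCP to a pose.
- ctrl.move_l(position, vel=0.15, ori=None): straight line of the TCP; ori=None keeps the orientation; vel is the mean speed in m/s.
- ctrl.move_j(angles): joint-space move.
- ctrl.command_gripper(opening, force=None): finger opening in m; force is the grip in N (None keeps the last); returns when the fingers have stopped.
- ctrl.hold(seconds).
- ctrl.solve_ik(position, orientation): joint angles nearest the present ones, or None.
- ctrl.state(): the state.
- ctrl.read_camera(name): name is "scene" or "side" or "wrist"; returns the picture (480x640x3 uint8, red, green, blue); there is no depth.
- ctrl.camera_model(name): a dict with "mtx" (3x3 intrinsics, pixels), "camera_from_world" (4x4, takes a point from world to camera coordinates). Camera axes: x right, y up, looking along -z (the intrinsics and any distortion apply to the point x, -y, -z); pixel columns grow to the right and rows downward; lengths in m; the calibration is good to about 2 mm. A picture is of the moment at which its call begins: read the wrist's pose just before it. camera_model takes no time and is no camera call; for the wrist camera it gives the pose at the moment of the call.
A pose or a line that the arm cannot do raises ctrl.PlanningError and nothing moves.
- ctrl.finish_job(): hands the job in; it is judged then, once.
The state is a dict: "time": time; "joints": joint angles; "dq": joint speeds; "joint_torque": joint torques, N m; "tcp_pos": TCP position; "eef_rot": TCP orientation; "contact_force": force on the tool from outside, world axes, zero at the start; "torque": the same for the moment, N m; "opening": finger opening in m; "gripper_force": force on a finger pad.
Only numpy, scipy, OpenCV 4.12 (cv2) and the standard library are available. Lean on these libraries where they do the work, as an engineer would, in place of code of your own. Each camera call takes 0.05 s, during which the arm holds its last target. There are 200 camera calls.

## Working session

There is one attempt and no reset: what is moved stays moved. The work goes in short steps, each a Python script; the robot and the scene stay as the last script left them, time stands still between calls to the robot, and variables do not carry over. Pictures are saved under pics/ and viewed, at most 10 in all, crops included, and the job is handed in when it is done.

```bash
mkdir -p pics
python3 - <<'E'
from cell import ctrl
import cv2,numpy as np
for n in("scene","side"):
    im=ctrl.read_camera(n); cv2.imwrite(f"pics/{n}0.png",im[:,:,::-1]); m=ctrl.camera_model(n)
    C=np.array(m["camera_from_world"]); print(n,{k:v for k,v in m.items() if k not in("mtx","camera_from_world")},np.array(m["mtx"]).round(1).tolist(),(-C[:3,:3].T@C[:3,3]).round(3))
s=ctrl.state();print(s)
E
```

```text
scene {} [[462.8, 0.0, 319.9], [0.0, 462.8, 232.7], [0.0, 0.0, 1.0]] [1.033 0.225 1.125]
side {} [[518.5, 0.0, 320.5], [0.0, 518.5, 247.0], [0.0, 0.0, 1.0]] [0.473 1.238 0.941]
{'time': 0.1, 'joints': array([ 9.95386335e-01,  4.91481380e-01,  1.55941327e+00, -8.11764425e-06,
        1.09166680e+00, -1.05612865e-01]), 'dq': array([ 0.00077235, -0.00113457, -0.00248175, -0.00112926, -0.00108082,
       -0.0009333 ]), 'joint_torque': array([ 1.60395837e-03, -6.19447374e+01, -2.62031704e+01, -1.11027612e-04,
        2.84605885e-03,  3.61429553e-07]), 'tcp_pos': array([0.28285641, 0.55718179, 0.30338873]), 'eef_rot': array([-7.31108372e-01, -3.05501108e+00,  1.43804961e-03]), 'contact_force': array([ 0.16341898, -0.31002126, -0.55572345]), 'torque': array([ 0.08896426, -0.03200973, -0.02286437]), 'gripper_force': 0.0, 'opening': 0.08525542602885018}
```

View pics/scene0.png

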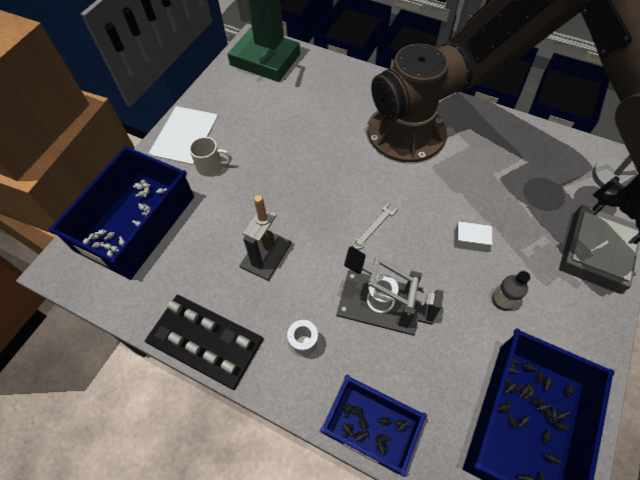

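View pics/side0.png

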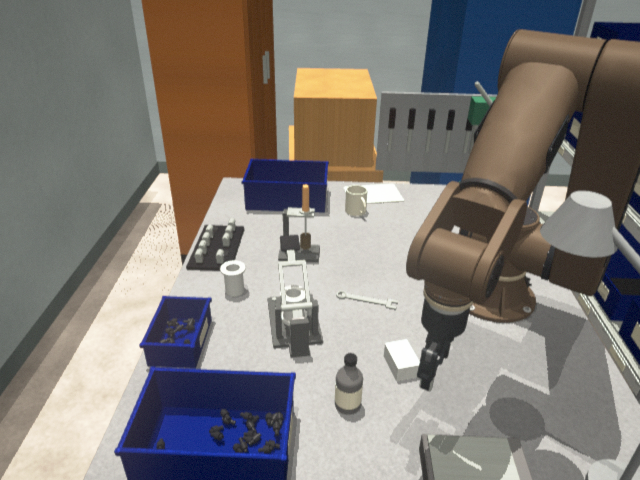

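The scene view shows the fixture near (380,295), with its paddle at (355,260) and hinge at (430,300). The rack with the brush is near (262,240), and the spare is at (302,336). The side view shows the rack at (303,230) and the fixture at (294,310). I'll crop both for corner pixels.

Run:
```python
import cv2
a=cv2.imread("pics/scene0.png")[185:335,235:445]; cv2.imwrite("pics/sc_c.png",cv2.resize(a,None,fx=3.8,fy=3.8,interpolation=cv2.INTER_CUBIC))
a=cv2.imread("pics/side0.png")[175:365,220:350]; cv2.imwrite("pics/si_c.png",cv2.resize(a,None,fx=3.1,fy=3.1,interpolation=cv2.INTER_CUBIC))
```

```text
(no output)
```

View pics/sc_c.png

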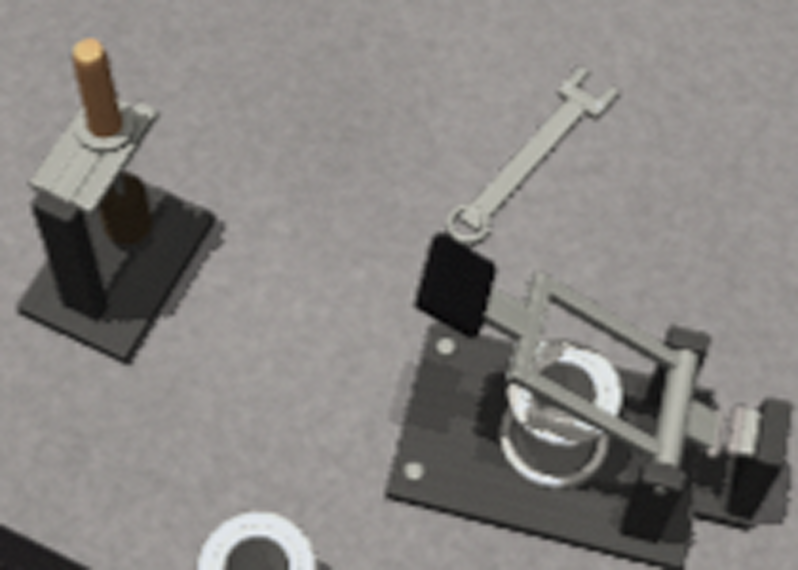

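View pics/si_c.png

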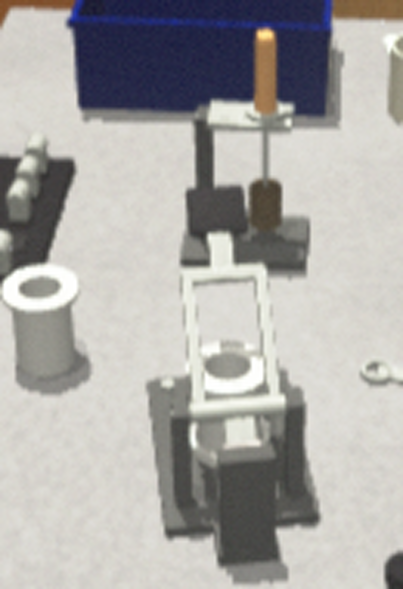

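```bash
cat > h.py <<'E'
from cell import ctrl
import numpy as np, cv2
from scipy.optimize import least_squares
from scipy.spatial.transform import Rotation as R
def proj(P,m):
    C=np.array(m["camera_from_world"]); p=np.atleast_2d(P)@C[:3,:3].T+C[:3,3]; p=p*[1,-1,-1]
    q=p@np.array(m["mtx"]).T; return q[:,:2]/q[:,2:]
def loc(x,y,yaw,P): # local points to world
    c,s=np.cos(yaw),np.sin(yaw); P=np.atleast_2d(P)
    return np.c_[x+c*P[:,0]-s*P[:,1], y+s*P[:,0]+c*P[:,1], P[:,2]]
def down(yaw): # tool down, tool y axis (closing line) at world angle yaw
    y=np.array([np.cos(yaw),np.sin(yaw),0]); z=np.array([0,0,-1.]); return R.from_matrix(np.c_[np.cross(y,z),y,z]).as_rotvec()
E
python3 - <<'E'
from h import *
ms,mi=ctrl.camera_model("scene"),ctrl.camera_model("side")
S=lambda u,v:(235+u/3.8-.37,185+v/3.8-.37)
I=lambda u,v:(220+u/3.1-.34,175+v/3.1-.34)
def fit(f,obs,x0):
    g=lambda p:np.concatenate([(proj(f(p,L),m)-px).ravel() for L,m,px in obs])
    r=least_squares(g,x0,loss="soft_l1"); print(r.x.round(4)); print(g(r.x).reshape(-1,2).round(1).tolist()); return r.x
# brush, vertical: collar top z 166, handle top 251, bottom tip ~29
B=[([0,0,.251],ms,S(89,48)),([0,0,.163],ms,S(104,134)),([0,0,.251],mi,I(265,33)),([0,0,.163],mi,I(264,113))]
b=fit(lambda p,L:loc(p[0],p[1],0,L),B,[.6,-.1])
K=[([-.028,.023,.16],ms,S(157,112)),([.012,0,.163],ms,S(104,134))][:1]
for z in(.16,):
    for uv in((157,112),(95,208),(32,183),(140,102)):
        r=least_squares(lambda p:(proj([p[0],p[1],z],ms)-S(*uv))[0],[.6,-.1]).x; print(uv,r.round(4),(r-b).round(4))
def f(p,L):
    kind,L=L[0],L[1:]
    if kind=='w': return loc(*p[:3],L)
    if kind=='h': return loc(*p[:3],[L[0],p[3],.105])
    d,h=L[1],L[2]; c,s=np.cos(.6),np.sin(.6)   # lever: d along from hinge, h above
    return loc(*p[:3],[L[0],p[3]-d*c-h*s*-1*-1,.105+d*s+h*c])
g=lambda *a:a
F=[(('w',.065,-.1,.012),ms,S(388,493)),(('w',-.065,-.1,.012),ms,S(433,325)),(('w',0,0,.097),ms,S(565,394)),
 (('w',.065,.1,.0),ms,S(685,567)),(('h',-.036,),ms,S(686,357)),(('h',.036,),ms,S(668,465)),
 (('l',-.025,.1985,.007),ms,S(440,232)),(('l',-.025,.1535,.007),ms,S(495,263)),(('l',.025,.1535,.007),ms,S(477,335)),(('l',.025,.1985,.007),ms,S(415,305)),
 (('w',.065,-.1,.012),mi,I(148,380)),(('w',0,0,.097),mi,I(229,368)),(('w',.065,.1,.0),mi,I(168,535)),(('w',-.065,.1,.012),mi,I(318,512)),
 (('h',0,),mi,I(238,406))]
def f2(p,L):
    if L[0]=='l':
        c,s=np.cos(.6),np.sin(.6); return loc(*p[:3],[L[1],p[3]-L[2]*c+L[3]*s,.105+L[2]*s+L[3]*c])
    return f(p,L)
fit(f2,F,[.75,.2,0,.08])
E
```

```text
[ 0.5664 -0.1806]
[[0.0, -0.3], [0.7, -2.6], [-1.3, -0.1], [-1.0, -0.3]]
(157, 112) [ 0.5424 -0.1572] [-0.0239  0.0234]
(95, 208) [ 0.622  -0.1573] [0.0556 0.0233]
(32, 183) [ 0.6239 -0.2025] [ 0.0575 -0.0219]
(140, 102) [ 0.5406 -0.1709] [-0.0258  0.0097]
[0.5759 0.1516 0.2212 0.0659]
[[-0.1, 0.3], [-1.0, -0.9], [0.6, -1.6], [0.2, 0.7], [-1.1, -0.7], [-0.8, -1.6], [-0.5, -1.0], [0.7, -0.4], [1.1, 0.3], [1.3, -0.4], [-2.3, 0.2], [-1.6, -0.5], [-1.4, 1.7], [0.1, -0.0], [-1.0, 0.5]]
```

The fits are good to about 3 mm: rack at (0.566, -0.181) with yaw ≈ 0, fixture at (0.576, 0.152) with yaw 0.22. I'll press the lever with closed fingers, following its arc.

```bash
cat >> h.py <<'E'
FX=[.5759,.1516,.2212]; HY=.0659
def mv(pos,yaw,lin=None):
    o=down(yaw)
    if lin: ctrl.move_l(list(pos),vel=lin,ori=o)
    else: ctrl.movep(list(pos),o)
def fz(): return ctrl.state()["contact_force"].round(1)
def snap(n,name):
    m=ctrl.camera_model(n); im=ctrl.read_camera(n); cv2.imwrite(f"pics/{name}.png",im[:,:,::-1]); np.savez(f"pics/{name}.npz",**{k:np.array(v) for k,v in m.items()})
E
python3 - <<'E'
from h import *
ctrl.command_gripper(0.0,40)
yw=min([FX[2]+k*np.pi for k in(-1,0,1)],key=lambda y:(lambda q:9 if q is None else abs(q[5]))(ctrl.solve_ik([.55,.05,.35],down(y))))
print("yaw",yw)
def pad(th,clear): # th lever angle; tip point above pad
    a=.6-th; d,h=.176,.007+clear; c,s=np.cos(a),np.sin(a)
    return loc(*FX,[0,HY-d*c+h*s,.105+d*s+h*c+.073])[0]
mv(pad(0,.08)+[0,0,.03],yw); mv(pad(0,.012),yw,.15); print(ctrl.state()["time"],fz())
for th in np.r_[np.arange(.05,.6,.05),.58,.6,.61,.62,.63]:
    mv(pad(th,0),yw,.08); f=fz(); print(round(th,2),f, ctrl.state()["tcp_pos"][2].round(4))
    if th>.54 and f[2]>22: break
p=ctrl.state()["tcp_pos"]; mv(p+[0,0,.05],yw,.15); print(fz())
mv(loc(*FX,[0,0,.40])[0],yw); print(ctrl.state()["time"],ctrl.state()["joints"].round(2)); snap("wrist","w1")
m=ctrl.camera_model("wrist"); C=np.array(m["camera_from_world"]); print(-C[:3,:3].T@C[:3,3],C[:3,:3].round(2))
E
```

```text
yaw 0.2212
3.5667 [ 0.7 -1.1  0. ]
0.05 [1.4 1.6 3.4] 0.2759
0.1 [-0.3  1.9  2.3] 0.2685
0.15 [-0.4  2.2  2.1] 0.2608
0.2 [-1.1  2.6  3.2] 0.253
0.25 [0.  3.  4.6] 0.2453
0.3 [-0.8  3.2  6.9] 0.2373
0.35 [-1.8  3.3  5.4] 0.2287
0.4 [-0.6  2.   4.8] 0.2201
0.45 [-0.   1.1  2.4] 0.2113
0.5 [-0.5  0.5  0.5] 0.2024
0.55 [ 0.   0.4 -0.7] 0.1934
0.58 [ 0.2  0.4 -0.4] 0.1883
0.6 [0.6 0.3 2.7] 0.1851
0.61 [-2.   0.6 10.9] 0.1843
0.62 [-6.   0.9 23.1] 0.1837
[-0.  -0.8 -0.8]
8.875 [ 0.15  0.37  1.5  -0.    1.27 -0.08]
[0.5579925  0.23225858 0.46788374] [[ 0.98  0.22 -0.  ]
 [-0.21  0.92 -0.32]
 [-0.07  0.32  0.95]]
```

View pics/w1.png

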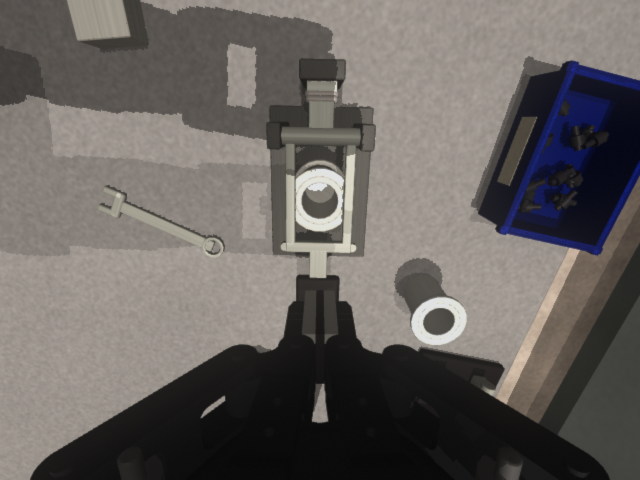

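The wrist view shows the lever level and latched. The bore is at about (320,200), framed by the lever bars (x 291–350), with the spare at (438,322). Next I'll work out the bore position and look at the rack.

```bash
cat >> h.py <<'E'
def unproj(uv,z,m):
    return least_squares(lambda p:(proj([p[0],p[1],z],m)-uv)[0],[.57,0.]).x
E
python3 - <<'E'
from h import *
m=np.load("pics/w1.npz"); im=cv2.imread("pics/w1.png",0)
print("mouth",unproj((320,200.5),.097,m),"hinge mid",unproj((321,135),.108,m), "bar x mid front",unproj((319,247),.110,m))
print("flange proj",proj(loc(*FX,[[0,0,.097],[0,.036,.097],[0,-.036,.097],[0,.02,.097],[0,-.02,.097],[.02,0,.097],[-.02,0,.097]]),m).round(1).tolist())
big=cv2.resize(cv2.imread("pics/w1.png")[150:250,260:380],None,fx=5,fy=5,interpolation=cv2.INTER_CUBIC)
mv([.55,-.03,.42],0.1); mv([.566,-.18,.42],0); snap("wrist","w2"); print(ctrl.state()["time"])
b2=cv2.imread("pics/w2.png")[100:340,200:440]; b2=cv2.resize(b2,None,fx=2.083,fy=2.083,interpolation=cv2.INTER_CUBIC)[:500]
out=np.zeros((600,800,3),np.uint8); out[:300,:360]=cv2.resize(big,(360,300)); out[:500,300:800]=b2; out[:250,:300]=cv2.resize(big,(300,250)); out[250:,:300]=0
cv2.imwrite("pics/m1.png",out)
E
```

```text
mouth [0.57585793 0.15075146] hinge mid [0.56156448 0.21888935] bar x mid front [0.58571382 0.10193685]
flange proj [[320.2, 199.8], [320.2, 166.6], [320.2, 230.9], [320.2, 181.6], [320.2, 217.3], [338.4, 199.8], [302.0, 199.8]]
10.3917
```

View pics/m1.png

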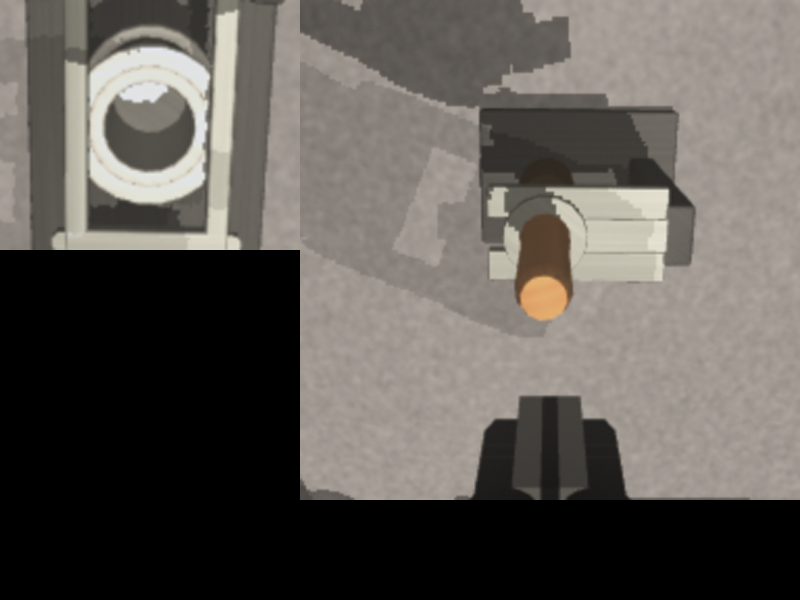

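Run:
```python
from h import *
m=np.load("pics/w2.npz"); U=lambda u,v:(200+(u-300)/2.083-.25,100+v/2.083-.25)
for n,uv,z in(("top",(544,299),.251),("collar c",(545.5,237),.166),("far L",(487,187),.16),("far R",(668,187),.16),("near L",(489,280),.16),("near R",(663,281),.16),("slot far",(489,218),.16),("slot near",(490,251),.16)):
    print(n,unproj(U(*uv),z,m).round(4))
```

```text
top [ 0.5644 -0.1817]
collar c [ 0.5645 -0.1815]
far L [ 0.5373 -0.1592]
far R [ 0.6214 -0.1591]
near L [ 0.537  -0.2047]
near R [ 0.6215 -0.2051]
slot far [ 0.5379 -0.1739]
slot near [ 0.5379 -0.1901]
```

```bash
cat >> h.py <<'E'
HX,HYR=.5645,-.1818; GZ=.267
E
python3 - <<'E'
from h import *
mv([HX,HYR,.36],0); ctrl.command_gripper(.085,60); mv([HX,HYR,GZ],0,.12); print(fz())
ctrl.command_gripper(0.0,60); s=ctrl.state(); print(s["opening"],s["gripper_force"],fz(),s["tcp_pos"])
mv([HX,HYR,GZ+.02],0,.1); print(fz()); mv([HX-.09,HYR,GZ+.02],0,.12); mv([HX-.09,HYR,GZ+.16],0,.2)
mv([FX[0],.151,GZ+.16],0,.2); mv([FX[0],.151,GZ+.13],0,.1); s=ctrl.state();print(fz(),s["time"],s["tcp_pos"]) # tip z ~.155
ctrl.hold(.3); snap("scene","s3"); snap("side","i3")
a=cv2.imread("pics/s3.png")[190:330,320:450]; b=cv2.imread("pics/i3.png")[160:340,230:360]
o=np.zeros((560,800,3),np.uint8); o[:431,:400]=cv2.resize(a,(400,431),interpolation=cv2.INTER_CUBIC); o[:554,400:]=cv2.resize(b,(400,554),interpolation=cv2.INTER_CUBIC); cv2.imwrite("pics/m3.png",o)
E
```

```text
[-0.1 -0.2  0. ]
0.02078413433011359 58.638820219784975 [-1.5 -0.6  4.3] [ 0.56447266 -0.18182395  0.26734095]
[-0.6 -0.1 -1.2]
[ 0.2 -0.8 -0.4] 17.5 [0.57599585 0.15077683 0.39715091]
```

View pics/m3.png

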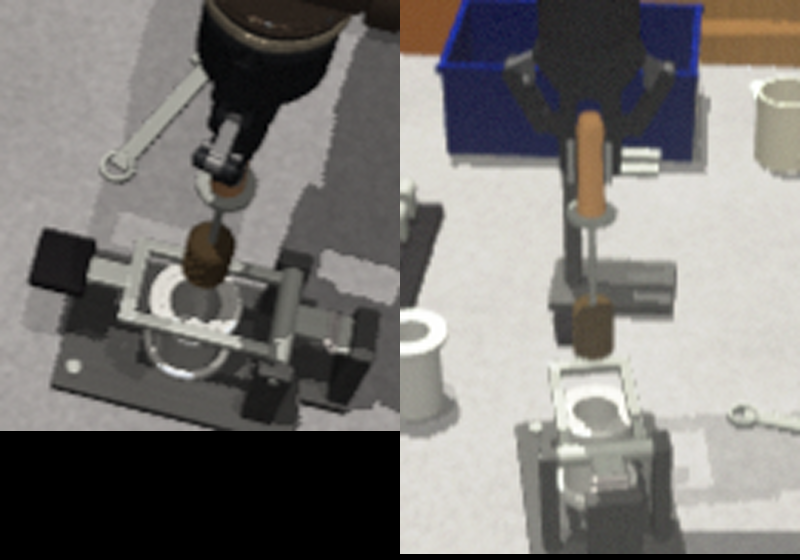

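The brush is held above the bore with the lever still level. In the montage its bristle bottom is at about (206,276) in the scene half and (594,350) in the side half, and the collar is at (225,188) and (592,213). Next I'll compare these with the predicted axis.

Run:
```python
from h import *
ms,mi=ctrl.camera_model("scene"),ctrl.camera_model("side")
S=lambda u,v:(320+u/3.077-.34,190+v/3.077-.34); I=lambda u,v:(230+(u-400)/3.077-.34,160+v/3.077-.34)
for n,z,a,b in(("bristle bot",.159,S(206,270),I(594,344)),("collar",.293,S(225,187),I(592,213))):
    g=lambda p:np.r_[(proj(p,ms)-a)[0],(proj(p,mi)-b)[0]]
    r=least_squares(g,[.576,.15,z]); print(n,r.x.round(4),"exp z",z,r.fun.round(1))
```

```text
bristle bot [0.5774 0.1513 0.1628] exp z 0.159 [ 0.  -1.7 -1.7  1. ]
collar [0.5769 0.1495 0.2898] exp z 0.293 [ 0.  -1.4 -1.4  0.9]
```

Run:
```python
from h import *
X,Y=FX[0],.151
f0=ctrl.state()["contact_force"]
def go(dz,v): mv([X,Y,GZ+dz],0,v); return (ctrl.state()["contact_force"]-f0).round(1)
print(go(.085,.1)); print(go(.06,.05),go(.045,.05))
for k in range(4):
    for dz in (.02,.004,-.001,-.003,-.004,-.005,-.006,-.007):
        f=go(dz,.06 if dz>0 else .03)
        print(k,dz,f)
        if dz<0 and f[2]>12: break
        if max(abs(f))>30: break
    if max(abs(f))>35: break
    if k==0: snap("scene","s4b"); snap("side","i4b")
    ctrl.hold(.15); print("up",go(.055,.08)); ctrl.hold(.15)
    if k==0: snap("scene","s4"); snap("side","i4")
s=ctrl.state(); print(s["time"],s["opening"],s["tcp_pos"])
o=np.zeros((600,800,3),np.uint8)
for i,(n,r,c) in enumerate((("s4b",190,310),("i4b",170,230),("s4",190,310),("i4",170,230))):
    o[300*(i//2):300*(i//2)+300,400*(i%2):400*(i%2)+400]=cv2.resize(cv2.imread(f"pics/{n}.png")[r:r+150,c:c+200] if n[0]=="s" else cv2.imread(f"pics/{n}.png")[r:r+150,c-20:c+180],(400,300),interpolation=cv2.INTER_CUBIC)
cv2.imwrite("pics/m4.png",o)
```

```text
[ 0.1 -0.7  0.6]
[0.6 0.6 0.2] [ 0.8 -0.7  0.5]
0 0.02 [0.  0.4 0.4]
0 0.004 [-0.7 -0.7  0.1]
0 -0.001 [ 0.3 -1.   0.2]
0 -0.003 [0.3 0.4 0.7]
0 -0.004 [-0.4 -0.6  0.8]
0 -0.005 [-0.2  0.   2.3]
0 -0.006 [-1.  -0.3 10.5]
0 -0.007 [-2.  -1.4 16.3]
up [-0.4 -0.2  0.1]
1 0.02 [-0.5 -0.6  1.1]
1 0.004 [-0.3 -0.5 -0.1]
1 -0.001 [ 0.2 -0.  -0.2]
1 -0.003 [-0.1 -0.8  0.2]
1 -0.004 [ 0.2  0.2 -0. ]
1 -0.005 [-0.  -0.7  2.9]
1 -0.006 [-1.7 -0.1 10.1]
1 -0.007 [-2.2 -1.4 17. ]
up [-0.1 -0.5 -0.3]
2 0.02 [-0.1 -0.2  0.2]
2 0.004 [-0.3 -0.2  0.4]
2 -0.001 [-0.1 -0.3  0.9]
2 -0.003 [-0.1  0.2  1.3]
2 -0.004 [-0.5 -0.6  0.6]
2 -0.005 [-0.3  0.9  2.8]
2 -0.006 [-1.3 -0.8 10.5]
2 -0.007 [-2.4 -0.3 17.7]
up [0.2 0.1 1.1]
3 0.02 [ 0.4 -0.5  0.5]
3 0.004 [0.5 0.2 0.8]
3 -0.001 [-0.5 -1.3  0.5]
3 -0.003 [-1.2 -0.1  0.7]
3 -0.004 [ 0.3 -0.1 -0.2]
3 -0.005 [0.8 0.1 3.6]
3 -0.006 [-1.1 -0.1 11. ]
3 -0.007 [-2.4 -0.9 17.6]
up [-0.2 -0.1  0.1]
35.4 0.02023250559471828 [0.57580505 0.15098154 0.32143836]
```

View pics/m4.png

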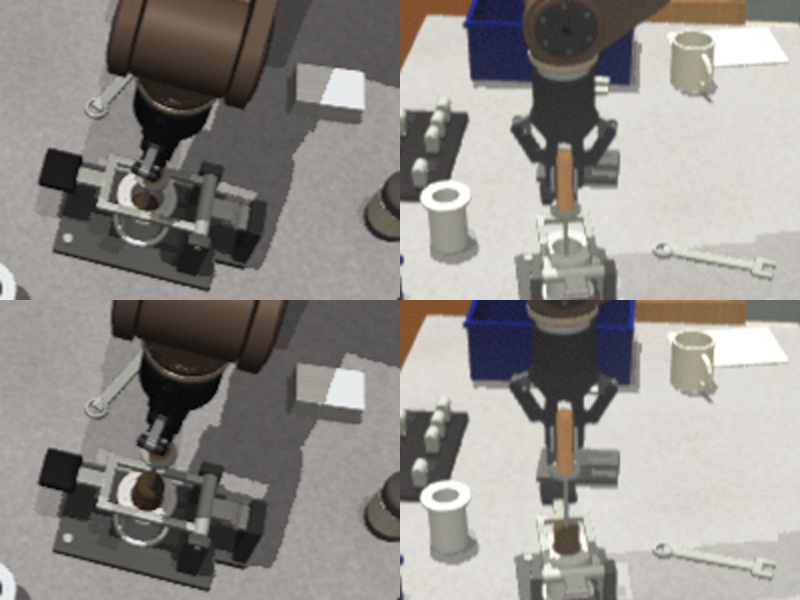

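Four strokes reached the floor, with the contact height repeating each time. In the top row the bristles are inside the bore, and in the bottom row they show above the mouth. The lever is still level, so I'll return the brush.

Run:
```python
from h import *
X,Y=FX[0],.151
mv([X,Y,GZ+.15],0,.12); mv([HX-.09,HYR,GZ+.15],0,.2); mv([HX-.09,HYR,GZ+.015],0,.15)
mv([HX,HYR,GZ+.015],0,.08); print(fz(),ctrl.state()["tcp_pos"])
for dz in(.004,.002,.001,0,-.001,-.002,-.003):
    mv([HX,HYR,GZ+dz],0,.04); f=fz(); print(dz,f)
    if f[2]>5: break
ctrl.hold(.2); ctrl.command_gripper(.085,60); print(fz()); ctrl.hold(.3)
mv([HX,HYR,GZ+.12],0,.1); mv([HX-.1,HYR+.1,.45],0,.3); ctrl.hold(.5)
snap("scene","s5"); snap("side","i5"); print(ctrl.state()["time"])
o=np.zeros((600,800,3),np.uint8)
o[:,:400]=cv2.resize(cv2.imread("pics/s5.png")[180:360,230:450],(400,327)).repeat(1,0)[:600] if 0 else 0
o[:327,:400]=cv2.resize(cv2.imread("pics/s5.png")[180:360,230:450],(400,327),interpolation=cv2.INTER_CUBIC)
o[:,420:800]=cv2.resize(cv2.imread("pics/i5.png")[165:365,225:352],(380,600),interpolation=cv2.INTER_CUBIC); cv2.imwrite("pics/m5.png",o)
```

```text
[ 0.  -0.3 -0.7] [ 0.56418297 -0.18180696  0.28207911]
0.004 [ 0.2 -0.8 -1. ]
0.002 [ 1.1  0.6 -0.7]
0.001 [ 0.1  0.7 -1.5]
0 [-0.2 -0.1  2.3]
-0.001 [-3.9  1.1 12.5]
[-0.5 -0.8  0.1]
45.75
```

View pics/m5.png

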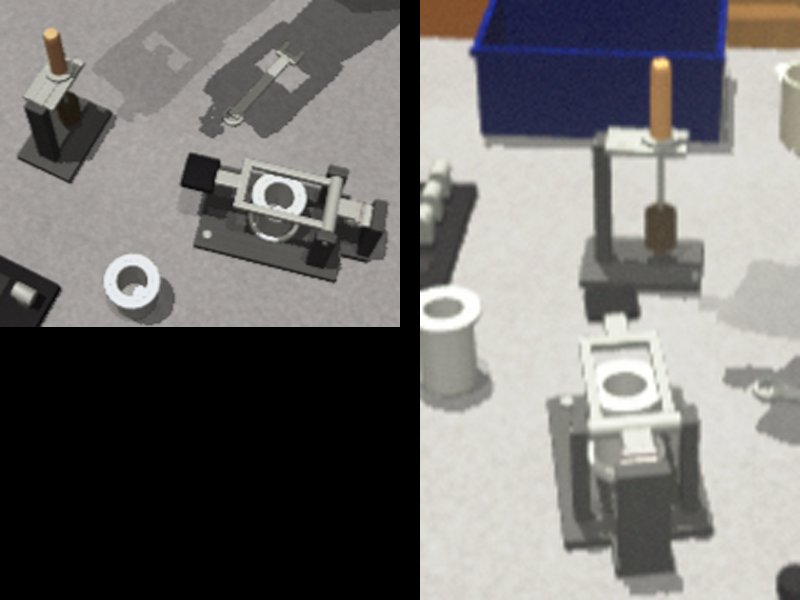

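The brush hangs upright in the fork (handle at (55,50) in the scene half and (660,100) in the side half). The lever is level, the housing is in its nest, and the gripper is clear.

```bash
python3 -c "
from cell import ctrl
print(ctrl.finish_job())"
```

```text
the job is handed in; nothing more can be done
None
```

I handed the job in at about 46 s: the lever is latched, the bore was brushed to the bottom four times, the brush hangs upright in its fork again, and the housing is still in its nest with nothing else seen to have moved.

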